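# Fold away the bench magnifier

### The job

The watch is finished with for now, so fold the bench magnifier away. First fold the lens segment back over the inner segment until it is fully closed, leaving the inner segment standing out meanwhile; only then swing the folded arm round about its stand until it lies home over its rest, and let go. Leave the round holder with the watch movement where it is.

Things in the scene. Friction and masses are not known exactly. Their poses are not given: they have to be found in the camera images.
- stand: Fixed stand of the folding magnifier: dark steel foot plate 235 x 70 x 12 mm with two posts. Origin: on the bench below the inner segment's vertical pivot (thicker post, 28 mm across). Its x axis points along the plate to the thinner post 135 mm away with a small rubber rest (top 80 mm, a lip to 92 mm): the direction of the folded arm when home. z is up.
- inner_arm (a joint): Angle (rad) of the inner segment: level aluminium bar 18 x 10 mm, 160 mm from stand pivot to elbow, middle 90 mm above the bench. 0 = home over the rest, along the stand's x axis (hard stop); positive = swung out anticlockwise seen from above. Range 0 to 1.7. Stiff: 0.5 N m friction (3 N at the elbow); stays where left.
- outer_arm (a joint): Angle (rad) of the lens segment: level bar 14 x 10 mm turning on the elbow's vertical axis, middle 105 mm above the bench, with a round lens in a dark ring (82 mm, centre 145 mm from the elbow). 0 = fully folded, right over the inner segment, lens above the stand pivot (hard stop); positive = opened clockwise seen from above. Range 0 to 2. Friction 0.15 N m (1.5 N at the post); stays where left.
- lens_post (a point): Grip point of the slim upright dark steel post fixed on the lens segment, between elbow and lens, 100 mm from the elbow axis. The post is round, 14 mm in diameter, from the bar's top at 110 mm to 150 mm above the bench; this point is on its axis at 136 mm.
- elbow_knob (a point): Grip point of the black plastic knob on top of the elbow, fixed to the inner segment, on the elbow's vertical axis, 160 mm from the stand's pivot axis. The knob is round, 24 mm in diameter, from 110 to 150 mm above the bench; this point is on its axis at 136 mm.
- holder: Loose round dark steel movement holder, 84 mm in diameter, 16 mm high, with a brass-ringed watch movement on it (26 mm high in all), about 0.5 kg, on the bench near the lens and well below it. Origin: centre of its underside. Leave it be. (Bystanders, not needed: square jewel tray, brass tweezers, amber jar, none over 55 mm high.)
Mind the look-alikes: they are no part of the job. Several things have the shape of the stand; the one meant has the colours described above.

How it is judged:
On the way, in this order (a step that is already met when the one before it is completed fails the run):
1. the lens segment is folded over the inner segment (within 10 degrees) while the inner segment still stands out (value of joint outer_arm below 0.175 rad and value of joint inner_arm above 0.5 rad), for 0.2 s.
2. the folded arm is swung home over its rest (both joints within 10 degrees) (value of joint each of outer_arm, inner_arm below 0.175 rad), for 0.2 s.
At the end, for the whole second after the job is handed in: The lens segment lies folded over the inner segment and the inner segment lies home over its rest, each within 10 degrees (0.175 rad) of its stop and at rest; the movement holder is within 20 mm of where it stood (all of step 2 and velocity of joint outer_arm between -0.05 and 0.05 rad/s and velocity of joint inner_arm between -0.05 and 0.05 rad/s and distance of holder from where it was at the start of the episode below 0.02 m); the robot touches nothing.
It fails at once if the inner segment swung home (under 0.4 rad) with the lens segment still open (over 0.4 rad) (value of joint inner_arm below 0.4 rad and value of joint outer_arm above 0.4 rad).
It fails at once if the movement holder shifted by more than 20 mm (distance of holder from where it was at the start of the episode above 0.02 m).
It also fails if it takes over 51 s, if anything falls off the work surface, if the arm or the gripper's body presses on something with over 40 N, if the wrist force passes 120 N, or if a joint passes its speed limit or range.

### The arm

A 7-joint arm with a two-finger parallel gripper is mounted at the origin on the work surface. World frame = base frame: x ahead of the robot, y to its left, z up, the work surface at z = 0. Lengths are in m, angles in rad, forces in N, time in s.
With the tool pointing down it reaches from about 0.425 to 0.925 m from the base axis. Payload 6.8 kg.
Tool frame: the origin (TCP) lies midway between the tips of the shut fingers; the grasp point (between the pads) lies 19 mm behind it; z points along the fingers, y is the line along which they close (so a half turn about z gives the same grasp; the last joint's range is limited). The gripper opens to 85 mm and grips with 20 to 120 N. Pads are 22 mm wide; open, the fingers measure 114 mm over their backs; the gripper's body (76 mm by 85 mm) begins 54 mm behind the grasp point. The pads swing forward as they close: fully open they stand 13 mm farther back than shut.
Start: joints at [1.091, 0.477, 0.022, 1.555, -0.011, 1.109, -0.083], TCP at [0.245, -0.629, 0.231] pointing down, gripper open.
Joint ranges: [-2.96, 2.96], [-0.34, 2.1], [-1.41, 1.46], [0.24, 2.44], [-1.37, 4.51], [0.17, 1.92], [-2.96, 2.96]. Speed limits (rad/s): [2.39, 2.39, 3.14, 3.14, 3.14, 3.14, 3.14].

### API

Orientations are given as a unit quaternion [w, x, y, z].
In Python, from station import bot, imaging gives the robot as it stands.
- The arm moves only by the tool move_arm, never from a script. Its argument "commands" is a list that holds one entry, the list of rows, each a list of 7 numbers: the shift along the tool's x, y, z in m, then the turn, a rotation vector about the tool's x, y, z in degrees, then the finger opening in m, from 0 to 0.0854. In form: [[[x, y, z, rx, ry, rz, grip], ...]]. A call has 1 to 20 rows; each row shifts and turns the commanded pose from where the row before left it, along the tool's axes as they then stand; what a row does not reach is not made up. A row lasts 1/8 s, in which the tool goes at most 62.5 mm and 10.7 degrees, less where a joint would pass 70% of its speed; a pose out of reach is approached as far as the arm can. A call is refused whole if a number of a shift passes 0.0625 or a number of a turn 10.7, either way. A call with a gripper value outside its range is refused whole. The fingers move at their own pace and stop on an object; "squeeze" is the grip in N (left out, the last holds). Time passes only in rows, so rows that do not move let the fingers close. It gives the time, the measured TCP pose, the force, the opening and the grip force at its end, in the units of the state.
- bot.get_obs(): the state, without advancing time (a new reading comes with each control period).
- imaging.read_camera(name): name is "scene" or "top"; returns the picture (400x640x3 uint8, red, green, blue); there is no depth.
- imaging.calibration(name): a dict with "intrinsics" (3x3 intrinsics, pixels), "k1" (the pictures are not rectified: a ray, as slopes to the right and down, at radius r is drawn at 1 + k1 r^2 times it, then the intrinsics apply), "extrinsics" (4x4, takes a point from camera to world coordinates). Camera axes: x right, y down, z forward; pixel columns grow to the right and rows downward; lengths in m; the calibration is good to about 2 mm. A picture is of the moment at which its call begins. calibration takes no time and is no camera call.
- bot.hand_in(): hands the job in; it is judged then, once.
The state is a dict: "t": time; "q": joint angles; "joint_vel": joint speeds; "joint_torque": joint torques, N m; "eef_pos": TCP position; "tool_rot": TCP orientation; "contact_force": force on the tool from outside, world axes, zero at the start; "torque": the same for the moment, N m; "gripper_width": opening from 0.0 (shut) to 1.0 (fully open); "grasp_force": force on a finger pad.
Only numpy, scipy, OpenCV 4.12 (cv2) and the standard library are available. Lean on these libraries where they do the work, as an engineer would, in place of code of your own. Each camera call takes 0.05 s, during which the arm holds its last target. There are 200 camera calls.

## Working session

There is one attempt and no reset: what is moved stays moved. The work goes in short steps, Python scripts to look and compute and a tool call to move; the robot and the scene stay as the last step left them, time stands still between calls to the robot, and variables do not carry over. Pictures are saved under pics/ and viewed, at most 10 in all, crops included, and the job is handed in when it is done.

Besides the shell and the picture viewer there is one more tool, called after ">>>" as a command line: name --argument value ..., lists and objects as JSON in quotes. move_arm: Moves the arm, as the interface text tells. Its arguments: {"type":"object","properties":{"commands":{"type":"array","items":{"type":"array","items":{"type":"array","items":{"type":"number"}}}},"squeeze":{"type":"number"}},"required":["commands"]}

```bash
mkdir -p pics; ls
python3 - <<'E'
from station import bot, imaging
import cv2
for n in("scene","top"):
    im=imaging.read_camera(n); cv2.imwrite(f"pics/{n}0.png",im[:,:,::-1])
    c=imaging.calibration(n); print(n,c)
o=bot.get_obs(); print(o)
E
```

```text
pics
scene {'intrinsics': array([[458.56626555,   0.        , 316.1604101 ],
       [  0.        , 458.56626555, 193.22366907],
       [  0.        ,   0.        ,   1.        ]]), 'k1': -0.028468134079996057, 'extrinsics': array([[-0.5380461 ,  0.50098313, -0.67788074,  1.4823529 ],
       [ 0.84283393,  0.33093641, -0.42439611,  0.43228139],
       [ 0.01172013, -0.79968556, -0.60030463,  0.97129695],
       [ 0.        ,  0.        ,  0.        ,  1.        ]])}
top {'intrinsics': array([[468.5947666 ,   0.        , 312.85129844],
       [  0.        , 468.5947666 , 199.19497993],
       [  0.        ,   0.        ,   1.        ]]), 'k1': -0.010546641272053106, 'extrinsics': array([[ 1.73436932e-02, -9.93322986e-01,  1.14055432e-01,
         3.45411373e-01],
       [-9.99849317e-01, -1.71467203e-02,  2.70787919e-03,
        -1.90769918e-01],
       [-7.34122051e-04, -1.14085210e-01, -9.93470697e-01,
         1.56693060e+00],
       [ 0.00000000e+00,  0.00000000e+00,  0.00000000e+00,
         1.00000000e+00]])}
{'t': 0.1, 'q': array([ 1.09091194,  0.47778425,  0.02233459,  1.55632228, -0.01151086,
        1.10930173, -0.08310726]), 'joint_vel': array([-2.61145794e-04, -2.69750011e-03,  9.75018187e-06, -1.49098963e-03,
       -5.01317420e-04, -1.03660275e-04, -3.61691614e-04]), 'joint_torque': array([ 4.11268906e-03, -5.97756708e+01,  1.61312811e+00, -2.81953347e+01,
        1.26808818e-02,  5.07221834e-03, -5.36865571e-05]), 'eef_pos': array([ 0.2450209 , -0.62839705,  0.23039077]), 'tool_rot': array([-8.17211812e-04,  9.82769971e-01,  1.84830928e-01, -2.10299377e-04]), 'contact_force': array([-0.76718109, -0.31056415,  0.00991781]), 'torque': array([0.03394856, 0.01400944, 0.00252965]), 'grasp_force': 0.0, 'gripper_width': 0.9966333307923112}
```

View pics/scene0.png

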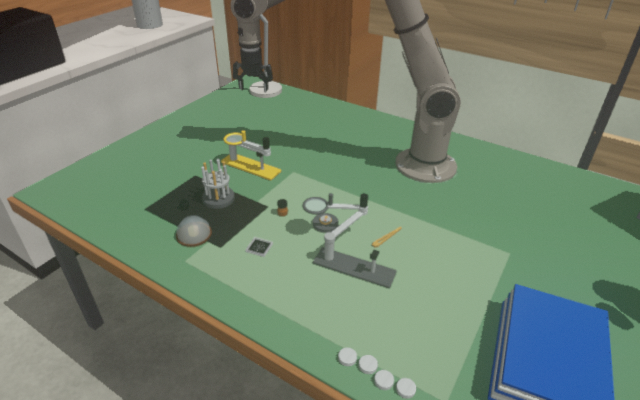

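View pics/top0.png

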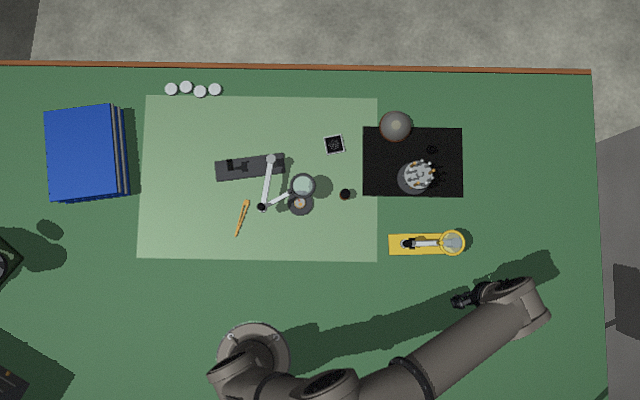

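Scene view: the dark magnifier's foot is at (355,266), its knob at (364,200), its lens at (315,205) and its post at (331,199). In the top view the foot is at (250,168), the knob at (263,207) and the lens at (302,185).

There are two candidates in the top view: the dark-footed stand at (250,168) and a yellow-footed one at (425,244). The dark steel one fits the description and the yellow one is a look-alike. I'll confirm this in an enlarged crop.

```bash
python3 - <<'E'
import cv2, numpy as np
t=cv2.imread("pics/top0.png")[140:225,205:330]; s=cv2.imread("pics/scene0.png")[180:290,290:410]
a=cv2.resize(t,(800,544)[:2],interpolation=cv2.INTER_CUBIC)
t=cv2.resize(t,None,fx=3.2,fy=3.2,interpolation=cv2.INTER_CUBIC)
s=cv2.resize(s,None,fx=3.3,fy=3.3,interpolation=cv2.INTER_CUBIC)
h=max(t.shape[0],s.shape[0]); c=np.zeros((h,800,3),np.uint8); c[:t.shape[0],:t.shape[1]]=t; c[:s.shape[0],402:402+s.shape[1]]=s[:,:398]
cv2.imwrite("pics/crop1.png",c)
E
cat > h.py <<'E'
import numpy as np, cv2
from station import bot, imaging
def ray(n,uv):
    c=imaging.calibration(n); K=c["intrinsics"]; E=c["extrinsics"]
    p=cv2.undistortPoints(np.array([[uv]],float),K,np.array([c["k1"],0,0,0,0]))[0,0]
    return E[:3,3],E[:3,:3]@np.array([p[0],p[1],1])
def plane(n,uv,z):
    o,d=ray(n,uv); return o+d*(z-o[2])/d[2]
def tri(a,b):
    (o,d),(p,e)=ray("top",a),ray("scene",b)
    s=np.linalg.lstsq(np.c_[d,-e],p-o,rcond=None)[0]
    A,B=o+d*s[0],p+e*s[1]; return (A+B)/2,np.linalg.norm(A-B)
def proj(n,P):
    c=imaging.calibration(n); E=np.linalg.inv(c["extrinsics"])
    return cv2.projectPoints(np.array([P],float),cv2.Rodrigues(E[:3,:3])[0],E[:3,3],c["intrinsics"],np.array([c["k1"],0,0,0,0]))[0].ravel()
E
```

```text
(no output)
```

View pics/crop1.png

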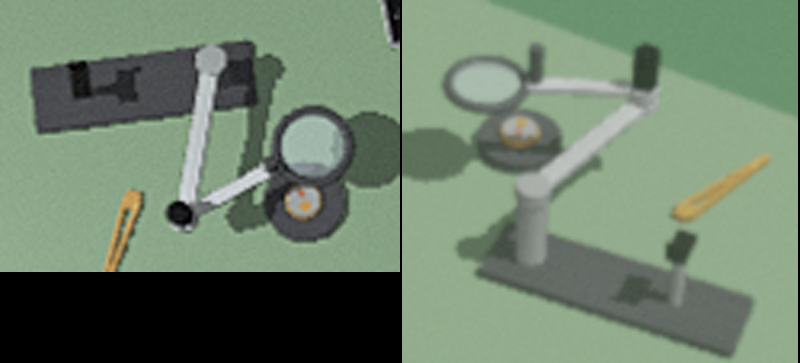

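The crop confirms it: the stand with the dark foot plate, silver posts, black knob and dark ring is the one meant. The knob top is at top (261,206) and scene (364.5,195). The slim post is at top (290,191) and scene (331,195). The lens is at top (303,185), and the rest at top (230,164).

Run:
```python
from h import *
P={}
for k,a,b in [("knobtop",(261.3,206),(364.5,195.5)),("posttop",(290,190.5),(330.9,194.5)),("lens",(302.8,185.3),(315.8,205.2)),("pivot",(270.6,158.8),(329.4,236.7)),("rest",(229.7,164.4),(374.5,254.2))]:
    p,e=tri(a,b); P[k]=p; print(k,p.round(4),"gap",round(e,4))
for n,uv in [("top",(261.3,206)),("scene",(364.5,195.5))]: print("knob z.15",plane(n,uv,.15).round(4))
for n,uv in [("top",(290,190.5)),("scene",(330.9,194.5))]: print("post z.15",plane(n,uv,.15).round(4))
for n,uv in [("top",(302.8,185.3)),("scene",(315.8,205.2))]: print("lens z.105",plane(n,uv,.105).round(4))
for n,uv in [("top",(270.6,158.8)),("scene",(329.4,236.7))]: print("piv z.097",plane(n,uv,.097).round(4))
for n in("top","scene"):
    im=cv2.imread(f"pics/{n}0.png").astype(int); m=((im.max(2)<75)&(im.max(2)-im.min(2)<25)).astype(np.uint8)
    N,L,S,C=cv2.connectedComponentsWithStats(m)
    for i in range(1,N):
        if S[i,4]>8 and ((205<C[i,0]<330 and 140<C[i,1]<225) if n=="top" else (290<C[i,0]<410 and 180<C[i,1]<290)): print(n,S[i],C[i].round(1))
d=lambda a,b:np.arctan2(*(P[b]-P[a])[1::-1])
th=d("pivot","rest"); ti=d("pivot","knobtop"); to=d("knobtop","lens"); tp=d("knobtop","posttop")
print("home",th,"inner",(ti-th)%6.283,"L",np.linalg.norm((P["knobtop"]-P["pivot"])[:2]),"outer",(ti+np.pi-to)%6.283,(ti+np.pi-tp)%6.283, "post r",np.linalg.norm((P["posttop"]-P["knobtop"])[:2]))
```

```text
knobtop [ 0.4833 -0.0271  0.1469] gap 0.007
posttop [ 0.5326 -0.1139  0.1458] gap 0.0061
lens [ 0.5556 -0.1519  0.1036] gap 0.0056
pivot [ 0.6421 -0.0484  0.0917] gap 0.0019
rest [0.6236 0.0852 0.0792] gap 0.0041
knob z.15 [ 0.4846 -0.0306  0.15  ]
knob z.15 [ 0.4852 -0.0224  0.15  ]
post z.15 [ 0.5336 -0.1168  0.15  ]
post z.15 [ 0.5361 -0.1084  0.15  ]
lens z.105 [ 0.5568 -0.1544  0.105 ]
lens z.105 [ 0.5558 -0.1484  0.105 ]
piv z.097 [ 0.6415 -0.0498  0.097 ]
piv z.097 [ 0.6467 -0.0447  0.097 ]
top [272 153  14  21 174] [279.1 163.6]
top [226 155  41  25  77] [253.4 170.7]
top [225 159  25  15 202] [236.9 165.7]
top [215 161   7   3  12] [218.  162.2]
top [287 173  29  36 221] [299.  191.6]
top [217 179   8   2   9] [220.1 179.8]
top [257 203   9   8  51] [260.9 206.3]
top [297 207  15   8  21] [304.9 212. ]
scene [360 194   7  13  70] [363.4 200. ]
scene [371 251   6   8  28] [373.5 255.2]
home 1.708235275699714 inner 1.300211738412906 L 0.16022897208925302 outer 0.9128676637418689 0.9205731738810679 post r 0.09976225095833216
```

>>> move_arm --commands '[[[0,0,0,0,0,-9.9,0.085],[0,0,0,0,0,-9.9,0.085],[0,0,0,0,0,-9.9,0.085],[0,0,0,0,0,-9.9,0.085],[0,0,0,0,0,-9.9,0.085],[0,0,0,0,0,-9.9,0.085],[0,0,0,0,0,-9.9,0.085],[0,0,0,0,0,-9.9,0.085],[0,0,0,0,0,-9.9,0.085],[0,0,0,0,0,-9.9,0.085]]]'

```text
t: 1.35
eef_pos: [0.245, -0.6286, 0.2307]
tool_rot: [-0.0, 0.495, 0.869, 0.0]
contact_force: [-0.2, 0.0, 0.2]
gripper_width: 0.996
grasp_force: 0.0
```

```bash
cat >> h.py <<'E'
def go(P):
    o=bot.get_obs(); w,x,y,z=o["tool_rot"]
    from scipy.spatial.transform import Rotation as R
    r=R.from_quat([x,y,z,w]).as_matrix()
    print("tcp",o["eef_pos"].round(4),"yaw_y",np.degrees(np.arctan2(r[1,1],r[0,1])).round(1),"q7",o["q"][6].round(2),"t",o["t"],"w",round(o["gripper_width"],3),"F",o["contact_force"].round(1))
    if P is not None: print("tool delta",(r.T@(np.array(P)-o["eef_pos"])).round(4))
E
python3 -c "
from h import *
go([.534,-.114,.23])"
```

```text
tcp [ 0.245  -0.6286  0.2307] yaw_y 30.6 q7 1.5 t 1.35 w 0.996 F [-0.2  0.   0.2]
tool delta [0.2956 0.5108 0.0011]
```

>>> move_arm --commands '[[[0.0246,0.0426,0,0,0,0,0.085],[0.0246,0.0426,0,0,0,0,0.085],[0.0246,0.0426,0,0,0,0,0.085],[0.0246,0.0426,0,0,0,0,0.085],[0.0246,0.0426,0,0,0,0,0.085],[0.0246,0.0426,0,0,0,0,0.085],[0.0246,0.0426,0,0,0,0,0.085],[0.0246,0.0426,0,0,0,0,0.085],[0.0246,0.0426,0,0,0,0,0.085],[0.0246,0.0426,0,0,0,0,0.085],[0.0246,0.0426,0,0,0,0,0.085],[0.0246,0.0426,0,0,0,0,0.085],[0,0,0,0,0,0,0.085],[0,0,0,0,0,0,0.085]]]'

```text
t: 3.1
eef_pos: [0.5371, -0.1167, 0.2308]
tool_rot: [-0.0, 0.498, 0.867, -0.0]
contact_force: [-1.6, 0.1, -0.2]
gripper_width: 0.995
grasp_force: 0.0
```

Run:
```python
from h import *
go([.534,-.114,.118])
im=imaging.read_camera("scene")[:,:,::-1]; t=imaging.read_camera("top")[:,:,::-1]
a=cv2.resize(im[130:250,270:400],None,fx=3,fy=3,interpolation=2); b=cv2.resize(t[130:250,205:335],None,fx=3,fy=3,interpolation=2)
cv2.imwrite("pics/near.png",np.hstack([a,b]))
for n in("scene","top"): print(n,proj(n,bot.get_obs()["eef_pos"]))
```

```text
tcp [ 0.5371 -0.1167  0.2308] yaw_y 30.3 q7 0.43 t 3.1 w 0.995 F [-1.6  0.1 -0.2]
tool delta [ 0.0039 -0.0012  0.1128]
scene [328.82008268 171.08971097]
top [289.00600578 185.64390701]
```

View pics/near.png

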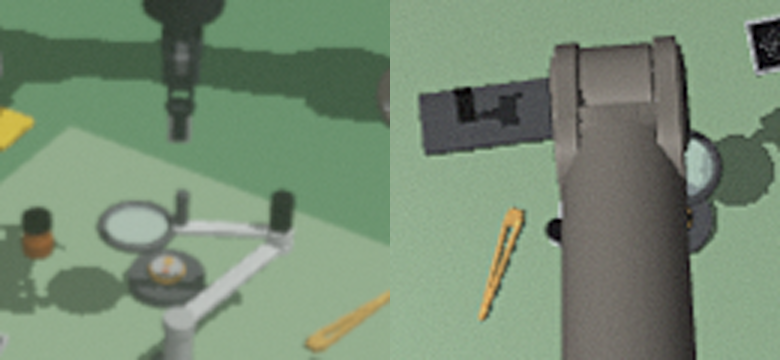

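Scene crop: the fingertips at (180,135) stand right above the post at (181,205), aligned sideways. The fingers close along the view direction, and the 85 mm opening gives plenty of room there. Next I descend and grip.

>>> move_arm --commands '[[[0.001,0,0.02,0,0,0,0.085],[0.001,0,0.02,0,0,0,0.085],[0,0,0.02,0,0,0,0.085],[0,0,0.02,0,0,0,0.085],[0,0,0.015,0,0,0,0.085],[0,0,0.015,0,0,0,0.085],[0,0,0,0,0,0,0.085],[0,0,0,0,0,0,0.04],[0,0,0,0,0,0,0.02],[0,0,0,0,0,0,0.005],[0,0,0,0,0,0,0.005],[0,0,0,0,0,0,0.005],[0,0,0,0,0,0,0.005]]]' --squeeze 30

```text
t: 4.82
eef_pos: [0.5367, -0.1145, 0.1216]
tool_rot: [0.0, 0.498, 0.867, -0.0]
contact_force: [-1.3, -1.0, 3.9]
gripper_width: 0.15
grasp_force: 29.3
```

Run:
```python
from h import *
go(None)
im=imaging.read_camera("scene")[:,:,::-1]
cv2.imwrite("pics/grip.png",cv2.resize(im[130:250,270:400],None,fx=3,fy=3,interpolation=2))
```

```text
tcp [ 0.5367 -0.1145  0.1216] yaw_y 30.3 q7 0.34 t 4.825 w 0.15 F [-1.3 -1.   3.9]
```

View pics/grip.png

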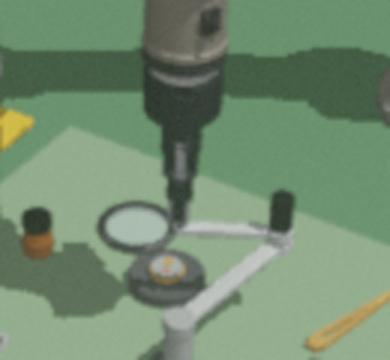

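The opening of about 13 mm at 29 N shows the post is gripped. The bar runs back from it to the knob at crop (282,210). Next I fold the lens segment: arc about the elbow, radius 0.1 m, 4° per row.

>>> move_arm --commands '[[[0.0002,0.007,0,0,0,-4,0.005],[0.0002,0.007,0,0,0,-4,0.005],[0.0002,0.007,0,0,0,-4,0.005],[0.0002,0.007,0,0,0,-4,0.005],[0.0002,0.007,0,0,0,-4,0.005],[0.0002,0.007,0,0,0,-4,0.005],[0.0002,0.007,0,0,0,-4,0.005],[0.0002,0.007,0,0,0,-4,0.005],[0.0002,0.007,0,0,0,-4,0.005],[0.0002,0.007,0,0,0,-4,0.005],[0.0002,0.007,0,0,0,-4,0.005],[0.0002,0.007,0,0,0,-4,0.005],[0,0,0,0,0,0,0.005],[0,0,0,0,0,0,0.005]]]'

```text
t: 6.62
eef_pos: [0.5852, -0.0477, 0.1216]
tool_rot: [0.001, 0.102, 0.995, 0.001]
contact_force: [1.0, 2.9, 4.2]
gripper_width: 0.152
grasp_force: 29.5
```

Run:
```python
from h import *
go(None)
im=imaging.read_camera("scene")[:,:,::-1]; t=imaging.read_camera("top")[:,:,::-1]
cv2.imwrite("pics/s_fold.png",im)
a=cv2.resize(im[170:290,270:400],None,fx=3,fy=3,interpolation=2); b=cv2.resize(t[130:250,205:335],None,fx=3,fy=3,interpolation=2)
cv2.imwrite("pics/fold.png",np.hstack([a,b]))
```

```text
tcp [ 0.5852 -0.0477  0.1216] yaw_y 78.2 q7 0.94 t 6.625 w 0.152 F [1.  2.9 4.2]
```

View pics/fold.png

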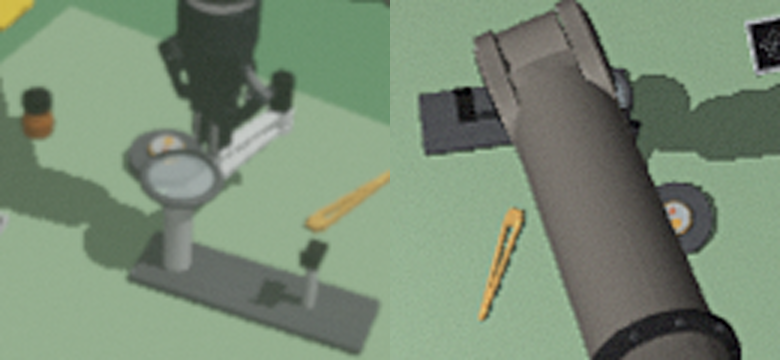

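The lens at scene crop (180,180) is nearly over the pivot post at (178,235), with the knob at (282,85) unmoved. A few degrees remain, so I push gently to the stop.

>>> move_arm --commands '[[[0,0.0035,0,0,0,-2,0.005],[0,0.0035,0,0,0,-2,0.005],[0,0.0017,0,0,0,-1,0.005],[0,0,0,0,0,0,0.005],[0,0,0,0,0,0,0.005]]]'

```text
t: 7.35
eef_pos: [0.5866, -0.0402, 0.1216]
tool_rot: [0.0, 0.059, 0.998, -0.0]
contact_force: [1.3, 0.3, 3.8]
gripper_width: 0.148
grasp_force: 29.7
```

>>> move_arm --commands '[[[0,0.0017,0,0,0,-1,0.005],[0,0.0017,0,0,0,-1,0.005],[0,0,0,0,0,0,0.005],[0,0,0,0,0,0,0.005]]]'

```text
t: 7.85
eef_pos: [0.5864, -0.04, 0.1216]
tool_rot: [-0.0, 0.042, 0.999, -0.002]
contact_force: [-1.5, -5.9, 8.3]
gripper_width: 0.155
grasp_force: 30.1
```

The stop is reached: the TCP stays at y = -0.040 and the force has risen to about 6 N. I release, rise and move above the knob.

>>> move_arm --commands '[[[0,-0.002,0,0,0,0,0.03],[0,0,0,0,0,0,0.06],[0,0,0,0,0,0,0.085],[0,0,0,0,0,0,0.085],[0,0,0,0,0,0,0.085],[0,0,-0.02,0,0,0,0.085],[0,0,-0.02,0,0,0,0.085],[0,0,-0.03,0,0,0,0.085],[0,0,-0.02,0,0,0,0.085],[0,0,0,0,0,0,0.085]]]'

```text
t: 9.1
eef_pos: [0.5876, -0.0383, 0.2136]
tool_rot: [0.002, 0.041, 0.999, -0.0]
contact_force: [-0.2, 0.6, -0.1]
gripper_width: 0.996
grasp_force: 0.0
```

Run:
```python
from h import *
go([.4865,-.027,.21])
im=imaging.read_camera("scene")[:,:,::-1]
cv2.imwrite("pics/s_rel.png",im)
cv2.imwrite("pics/rel.png",cv2.resize(im[150:290,270:410],None,fx=4,fy=4,interpolation=2))
```

```text
tcp [ 0.5876 -0.0383  0.2136] yaw_y 85.3 q7 1.11 t 9.1 w 0.996 F [-0.2  0.6 -0.1]
tool delta [0.1017 0.0029 0.0032]
```

View pics/rel.png

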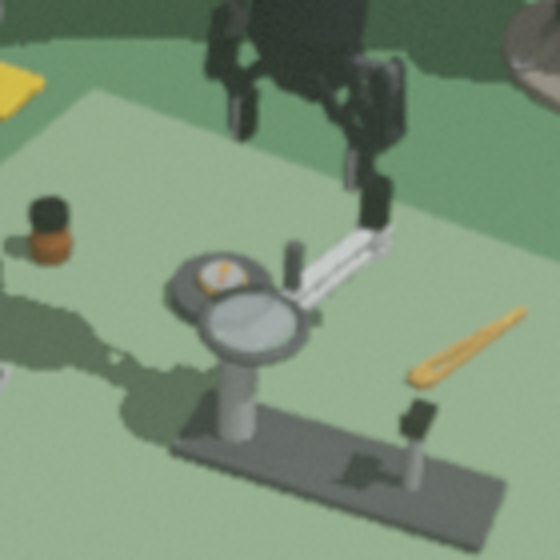

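The lens segment is folded with both bars overlapping. The lens at crop (252,325) is over the pivot, the post is at (293,262), and the knob at (375,200) is unmoved. The holder is undisturbed. Next I go to the knob and grip it.

>>> move_arm --commands '[[[0.02,0.001,0,0,0,0.5,0.085],[0.03,0.001,0,0,0,0.5,0.085],[0.03,0.001,0,0,0,0.5,0.085],[0.022,0,0,0,0,0.5,0.085],[0,0,0.01,0,0,0.5,0.085],[0,0,0.02,0,0,0,0.085],[0,0,0.02,0,0,0,0.085],[0,0,0.02,0,0,0,0.085],[0,0,0.02,0,0,0,0.085],[0,0,0,0,0,0,0.085],[0,0,0,0,0,0,0.05],[0,0,0,0,0,0,0.03],[0,0,0,0,0,0,0.015],[0,0,0,0,0,0,0.015],[0,0,0,0,0,0,0.015],[0,0,0,0,0,0,0.015]]]' --squeeze 30

```text
t: 11.15
eef_pos: [0.4855, -0.0258, 0.1219]
tool_rot: [0.0, 0.063, 0.998, -0.0]
contact_force: [-0.6, -0.4, 5.4]
gripper_width: 0.269
grasp_force: 30.1
```

Run:
```python
from h import *
go(None)
```

```text
tcp [ 0.4855 -0.0258  0.1219] yaw_y 82.8 q7 0.97 t 11.15 w 0.269 F [-0.6 -0.4  5.4]
```

The opening of 23 mm at 30 N shows the knob is gripped. Now I swing clockwise about the pivot, radius 0.16 m, 4° per row.

>>> move_arm --commands '[[[-0.0002,0.0056,0,0,0,2,0.015],[-0.0004,0.0112,0,0,0,4,0.015],[-0.0004,0.0112,0,0,0,4,0.015],[-0.0004,0.0112,0,0,0,4,0.015],[-0.0004,0.0112,0,0,0,4,0.015],[-0.0004,0.0112,0,0,0,4,0.015],[-0.0004,0.0112,0,0,0,4,0.015],[-0.0004,0.0112,0,0,0,4,0.015],[-0.0004,0.0112,0,0,0,4,0.015],[0,0,0,0,0,0,0.015],[0,0,0,0,0,0,0.015]]]'

```text
t: 12.52
eef_pos: [0.5259, 0.0594, 0.1219]
tool_rot: [0.002, 0.352, 0.936, 0.001]
contact_force: [5.6, -1.5, -0.1]
gripper_width: 0.269
grasp_force: 30.5
```

Run:
```python
from h import *
go(None); p=bot.get_obs()["eef_pos"][:2]
for c in ([.6421,-.0484],[.645,-.0475]): d=p-c; print(np.linalg.norm(d),np.degrees(np.arctan2(d[1],d[0])),"home 97.9")
```

```text
tcp [0.5259 0.0594 0.1219] yaw_y 48.7 q7 0.28 t 12.525 w 0.269 F [ 5.6 -1.5 -0.1]
0.15852368054776267 137.1647458423198 home 97.9
0.16006001710379583 138.10683202241802 home 97.9
```

>>> move_arm --commands '[[[-0.0004,0.0112,0,0,0,4,0.015],[-0.0004,0.0112,0,0,0,4,0.015],[-0.0004,0.0112,0,0,0,4,0.015],[-0.0004,0.0112,0,0,0,4,0.015],[-0.0004,0.0112,0,0,0,4,0.015],[-0.0004,0.0112,0,0,0,4,0.015],[-0.0004,0.0112,0,0,0,4,0.015],[-0.0004,0.0112,0,0,0,4,0.015],[-0.0002,0.0056,0,0,0,2,0.015],[0,0,0,0,0,0,0.015],[0,0,0,0,0,0,0.015]]]'

```text
t: 13.9
eef_pos: [0.6054, 0.1063, 0.122]
tool_rot: [0.002, 0.611, 0.792, -0.0]
contact_force: [3.1, -5.4, 3.2]
gripper_width: 0.275
grasp_force: 30.8
```

>>> move_arm --commands '[[[-0.0001,0.004,0,0,0,1.5,0.015],[-0.0001,0.004,0,0,0,1.5,0.015],[0,0,0,0,0,0,0.015],[0,0,0,0,0,0,0.015]]]'

```text
t: 14.4
eef_pos: [0.6127, 0.1079, 0.1219]
tool_rot: [0.002, 0.631, 0.775, -0.001]
contact_force: [1.3, -6.4, 4.7]
gripper_width: 0.268
grasp_force: 30.9
```

Run:
```python
from h import *
go(None); p=bot.get_obs()["eef_pos"][:2]
for c in ([.6421,-.0484],[.645,-.0475]): d=p-c; print(np.linalg.norm(d),np.degrees(np.arctan2(d[1],d[0])),"home 97.9")
im=imaging.read_camera("scene")[:,:,::-1]
cv2.imwrite("pics/home.png",cv2.resize(im[150:290,270:410],None,fx=4,fy=4,interpolation=2))
```

```text
tcp [0.6127 0.1079 0.1219] yaw_y 11.7 q7 -0.34 t 14.4 w 0.268 F [ 1.3 -6.4  4.7]
0.15903333576125014 100.64294892210143 home 97.9
0.1587130789788719 101.73191682319336 home 97.9
```

View pics/home.png

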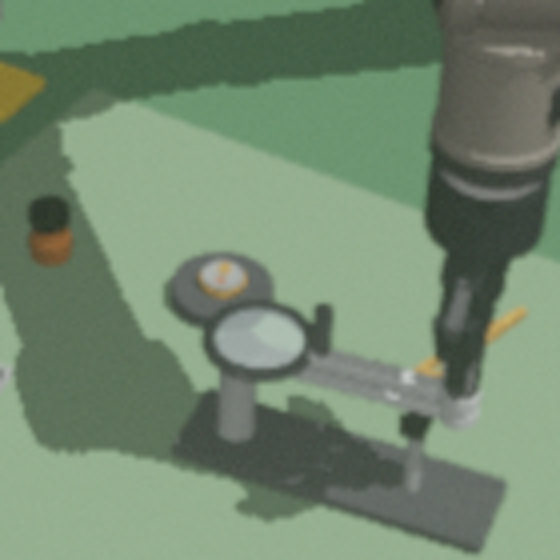

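The arm is almost over the rest, which is at crop (415,425), and still folded. I push the last few degrees to the stop.

>>> move_arm --commands '[[[-0.0001,0.004,0,0,0,1.5,0.015],[-0.0001,0.004,0,0,0,1.5,0.015],[0,0,0,0,0,0,0.015],[0,0,0,0,0,0,0.015]]]'

```text
t: 14.95
eef_pos: [0.619, 0.109, 0.1219]
tool_rot: [0.001, 0.651, 0.759, -0.002]
contact_force: [-3.7, -7.4, 9.9]
gripper_width: 0.271
grasp_force: 31.3
```

>>> move_arm --commands '[[[0,0.003,0,0,0,1,0.015],[0,0.002,0,0,0,0.5,0.015],[0,0,0,0,0,0,0.015],[0,0,0,0,0,0,0.015]]]'

```text
t: 15.45
eef_pos: [0.6192, 0.1086, 0.1216]
tool_rot: [-0.001, 0.661, 0.75, -0.007]
contact_force: [-18.5, -10.9, 22.8]
gripper_width: 0.271
grasp_force: 33.6
```

The stop is hit: x stays at 0.619 and the force is 18 N. I ease off, open and rise.

>>> move_arm --commands '[[[0,-0.005,0,0,0,0,0.015],[0,0,0,0,0,0,0.04],[0,0,0,0,0,0,0.085],[0,0,0,0,0,0,0.085],[0,0,0,0,0,0,0.085],[0,0,-0.02,0,0,0,0.085],[0,0,-0.02,0,0,0,0.085],[0,0,-0.03,0,0,0,0.085],[0,0,-0.04,0,0,0,0.085],[0.05,0,-0.03,0,0,0,0.085],[0.06,0,-0.03,0,0,0,0.085],[0.06,0,0,0,0,0,0.085],[0.06,0,0,0,0,0,0.085],[0,0,0,0,0,0,0.085],[0,0,0,0,0,0,0.085]]]'

```text
t: 17.32
eef_pos: [0.5908, 0.3363, 0.2905]
tool_rot: [0.0, 0.661, 0.751, 0.0]
contact_force: [0.2, -0.3, 0.5]
gripper_width: 0.992
grasp_force: 0.0
```

Run:
```python
from h import *
go(None)
im=imaging.read_camera("scene")[:,:,::-1]; t=imaging.read_camera("top")[:,:,::-1]
a=cv2.resize(im[180:290,290:410],None,fx=3.3,fy=3.3,interpolation=2); b=cv2.resize(t[130:240,210:330],None,fx=3.3,fy=3.3,interpolation=2)
cv2.imwrite("pics/end.png",np.hstack([a,b]))
```

```text
tcp [0.5908 0.3363 0.2905] yaw_y 7.3 q7 -0.68 t 17.325 w 0.992 F [ 0.2 -0.3  0.5]
```

View pics/end.png

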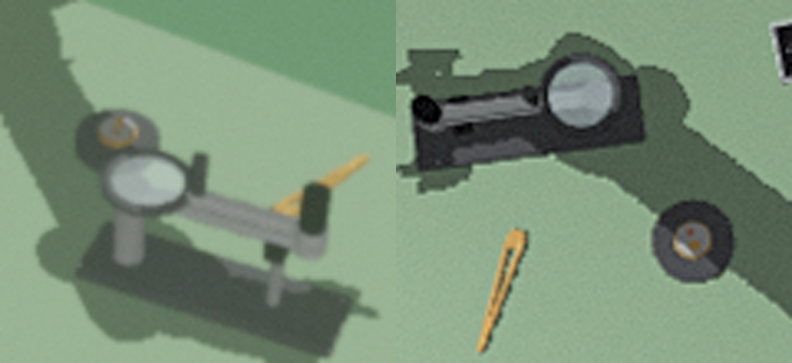

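The last view shows the arm folded and lying along the foot plate over the rest. In the top crop, knob (426,110) to lens (580,92) runs parallel to the plate. The holder is untouched at (692,240) and the gripper is clear, so I hand in.

```bash
python3 -c "
from station import bot
print(bot.hand_in())"
```

```text
the job is handed in; nothing more can be done
None
```

I folded the lens segment fully closed, swung the folded arm home to its stop over the rest and let go. The last pictures show the holder where it was and the gripper clear. The job is handed in at about 17 s; no verdict came back.

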